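Move the test gauge from its parking nipple and lock it onto the manifold's test nipple

ROBOT

A 7-joint arm with a two-finger parallel gripper is mounted at the origin on a cart in front of the work surface, level with it; the furniture and walls round the work are solid. World frame = base frame: x ahead of the robot, y to its left, z up, the work surface at z = 0. Lengths are in m, angles in degrees, forces in N, time in s.
With the tool pointing down it reaches from about 0.425 to 0.875 m from the base axis. Payload 4.7 kg.
Tool frame: the origin (TCP) lies between the finger pads; the fingertips stand 17 mm ahead of it and the grasp point (between the pads) lies 2 mm behind it; z points along the fingers, y is the line along which they close (so a half turn about z gives the same grasp; the last joint's range is limited). The gripper opens to 87 mm and grips with 3 to 60 N. Pads are 19 mm wide; open, the fingers measure 117 mm over their backs; the gripper's body (75 mm by 190 mm) begins 51 mm behind the grasp point.
Start: joints at [-69.093, 18.392, -4.016, 83.108, 1.295, 78.541, -3.26], TCP at [0.223, 0.61, 0.24] pointing down, gripper open.
Joint ranges: [-163.93, 163.93], [-17.29, 119.83], [-79.2, 71.16], [3.27, 140.29], [-89.18, 269.18], [5.43, 117.66], [-154.24, 154.24]. Speed limits (degrees/s): [147.25, 147.25, 180, 180, 180, 180, 180].

INTERFACE

Orientations are given as [roll, pitch, yaw] about the fixed x, y, z axes, in that order (R = Rz(yaw) Ry(pitch) Rx(roll)).
In Python, from cell import env, cams gives the robot as it stands.
- The arm moves only by the shell command python3 -m pendant 'ROWS' [FORCE]. ROWS is JSON, a list of rows, each an object of numbers: "tx", "ty", "tz": the shift along the tool's x, y, z each as a share of 0.05 m, from -1 to 1; "spin": the turn about the tool's z as a share of 4 degrees, from -1 to 1; "claw": the closure, from 0 (fully open) to 1 (shut). A call has 1 to 10 rows; each row shifts and turns the commanded pose from where the row before left it, along the tool's axes as they then stand; what a row does not reach is not made up. A row lasts 1/8 s, in which the tool goes at most 62.5 mm and 10.7 degrees, less where a joint would pass 70% of its speed; a pose out of reach is approached as far as the arm can. A call with a number of a shift or a turn outside -1 to 1 is refused whole. A call with a gripper value outside its range is refused whole. The fingers move at their own pace and stop on an object; FORCE is the grip in N (left out, the last holds). Time passes only in rows, so rows that do not move let the fingers close. It gives the time, the measured TCP pose, the force, the opening and the grip force at its end, in the units of the state.
- env.get_obs(): the state, without advancing time (a new reading comes with each control period).
- cams.read_camera(name): name is "side" or "top" or "wrist"; returns the picture (420x560x3 uint8, red, green, blue); there is no depth.
- cams.camera_info(name): a dict with "fx", "fy", "cx", "cy" (pixels), "rvec" (rotation vector, rad) and "tvec" (3), from world to camera coordinates, as OpenCV has them. Camera axes: x right, y down, z forward; pixel columns grow to the right and rows downward; lengths in m; the calibration is good to about 2 mm. The wrist camera is an equidistant fisheye: a pixel r from the principal point sees the ray r / f radians off the axis. A picture is of the moment at which its call begins: read the wrist's pose just before it. camera_info takes no time and is no camera call; for the wrist camera it gives the pose at the moment of the call.
- env.sign_off(): hands the job in; it is judged then, once.
The state is a dict: "time_s": time; "qpos": joint angles; "joint_velocities": joint speeds; "effort": joint torques, N m; "tool_pos": TCP position; "tool_rot": TCP orientation; "force": force on the tool from outside, world axes, zero at the start; "wrist_torque": the same for the moment, N m; "grip_width": finger opening in m; "grasp_force": force on a finger pad.
Only numpy, scipy, OpenCV 4.12 (cv2) and the standard library are available. Lean on these libraries where they do the work, as an engineer would, in place of code of your own. Each camera call takes 0.05 s, during which the arm holds its last target. There are 200 camera calls.

TASK

Take the test gauge off the parking plate and snap it onto the test nipple of the valve manifold, so that its coupling is fully home and locked, with the collar sprung back down. The coupling lets go only when it is pulled by its knurled collar, and locks only when it is pushed on by the gauge case with the collar left free; push firmly until it snaps, but do not ram it against its stop. Keep the gauge upright and do not disturb the tools and parts that lie about.

Things in the scene. Friction and masses are not known exactly. Their poses are not given: they have to be found in the camera images.
- gauge: Loose test gauge, about 0.32 kg, 60 mm high, round about its z (up). Origin: centre of its underside, the mouth of a bore 21.4 mm wide, 25 mm deep. Upwards: brass nose 29 mm wide; knurled steel collar 48 mm wide, z = 5 to 25 mm; neck 31 mm wide; dark case 39 mm wide, z = 32.5 to 60 mm, white dial on top. Four dogs in the bore lock under a nipple's head and hold when it is pulled by the case.
- collar (a joint): Travel of the collar up along the gauge, m: 0 = down at rest, 0.006 = fully up; spring 5 N at rest, 9 N fully up. It moves the dogs: above 0.004 they clear the nipple's head. To release: hold the collar and pull straight up (about 12 N); the gauge follows at the collar's stop. Pushing down by the collar cannot lock it.
- collar_grip (a point): Centre of the collar, half-way up its 20 mm height, on the axis; 15 mm above the gauge's origin while the collar is down.
- gauge_case (a point): Point on the axis of the 39 mm case, 46 mm above the gauge's origin; the case reaches from 13.5 mm below to 14 mm above it. The collar's top is 21 mm below this point at rest, 15 mm when fully up. To lock: push the case straight down with 13 to 20 N, nothing touching the collar, which rides up 4 to 6 mm, then snaps down.
- park_plate: Parking plate, fixed: dark steel plate 70 x 170 mm, 15 mm high, with two equal blind nipples 90 mm apart; origin under its centre, long side along its y. The gauge stands locked on the nipple at +y; the one at -y is empty and stays so.
- park_nipple_seat (a point): Seat point on the axis of the gauge's parking nipple, z up: the gauge's origin lies here while locked on, 48.5 mm above the bench, its nose flush on a shoulder 29 mm wide. The nipple rises 25 mm above this point: neck 12 mm wide, head 19 mm wide from 14 to 19 mm, tapering to 7 mm at the tip; a boss 34 mm wide begins 18 mm below it.
- manifold: Valve manifold, fixed: aluminium bar 40 x 176 mm on a 60 x 200 mm base, 42 mm high, with two solenoid valves (88 mm high in all, on top at y = -72 to -16 mm) and, at its +y end, the test nipple; short stoppers in front and silencers behind. Origin under its centre, long side along its y.
- test_nipple_seat (a point): Seat point on the axis of the manifold's test nipple, z up: here the gauge's origin must lie, 64.5 mm above the bench, 60 mm from the manifold's centre along its +y. Same nipple as on the plate; the bar's top is 22.5 mm lower. Set over a nipple, the gauge first rests loosely about 12 mm above home, upright if set down within 2 mm of the axis.
- marker: Bystander: loose felt marker, 136 mm long, 16 mm thick, lying in the middle between plate and manifold; origin under its centre.
- spanner: Bystander: loose spanner, 191 mm long, lying near the front edge; origin under its centre.
- oil_seal: Bystander: loose black rubber seal ring, 50 mm wide, 9 mm high, near the front edge; origin under its centre.
- caliper: Bystander: loose caliper, 230 mm long, 7 mm high, lying on the right; origin under its centre.
- bearing: Bystander: loose ball bearing, 62 mm wide, 16 mm high, on the left; origin under its centre.
- wheel: Bystander: loose bronze worm wheel on a grey hub standing on end, 79 mm wide, 79 mm high, in the middle towards the back; origin under its centre.

How it is judged:
By the outcome, as a careful person would: the job done as asked, in the order asked, and still so for the second after the job is handed in, with the robot touching nothing.
It also fails if it takes over 45 s, if anything falls off the work surface, if the arm or the gripper's body presses on something with over 40 N, if the wrist force passes 120 N, or if a joint passes its speed limit or range.

## Working session

There is one attempt and no reset: what is moved stays moved. The work goes in short steps, Python scripts to look and compute and a shell command to move; the robot and the scene stay as the last step left them, time stands still between calls to the robot, and variables do not carry over. Pictures are saved under pics/ and viewed, at most 10 in all, crops included, and the job is handed in when it is done.

```bash
mkdir -p pics; ls; cat > h.py <<'E'
import numpy as np, cv2
from cell import env, cams
def save(n,f):
    im=cams.read_camera(n); cv2.imwrite('pics/'+f,im[:,:,::-1]); return im
def ray(n,u,v,info=None):
    i=info or cams.camera_info(n); R=cv2.Rodrigues(np.array(i['rvec'],float))[0]; t=np.array(i['tvec'],float).ravel()
    a=np.array([(u-i['cx'])/i['fx'],(v-i['cy'])/i['fy']])
    if n=='wrist':
        r=np.hypot(*a); d=np.array([*(a/r*np.sin(r) if r>1e-9 else a),np.cos(r)])
    else: d=np.array([*a,1.])
    return -R.T@t, R.T@d
def onz(n,u,v,z,info=None):
    o,d=ray(n,u,v,info); return o+d*(z-o[2])/d[2]
def proj(n,p,info=None):
    i=info or cams.camera_info(n); R=cv2.Rodrigues(np.array(i['rvec'],float))[0]; c=R@np.array(p,float)+np.array(i['tvec'],float).ravel()
    if n=='wrist':
        r=np.hypot(c[0],c[1]); th=np.arctan2(r,c[2]); s=th/max(r,1e-9); return np.array([i['cx']+i['fx']*c[0]*s,i['cy']+i['fy']*c[1]*s])
    return np.array([i['cx']+i['fx']*c[0]/c[2],i['cy']+i['fy']*c[1]/c[2]])
E
python3 - <<'E'
from h import *
o=env.get_obs(); print(o)
a=save('top','top0.png'); b=save('side','side0.png')
for n in('top','side'): print(n,ray(n,280,210))
E
```

```text
pics
{'time_s': 0.0, 'qpos': array([-69.09208166,  18.43967119,  -4.01431517,  83.17572912,
         1.29564444,  78.54047354,  -3.2602519 ]), 'joint_velocities': array([ 0.10412141,  0.00521252, -0.04385139, -0.00435168, -0.06423937,
       -0.01524067, -0.0049925 ]), 'effort': array([-3.94830695e-04, -4.91292679e+01, -4.03837385e-01, -3.12530637e+01,
       -6.37247809e-02,  4.39531286e-02,  1.72522869e-04]), 'tool_pos': array([0.22326093, 0.60989393, 0.23844714]), 'tool_rot': array([-1.79889401e+02,  6.79559347e-03,  1.59900579e+02]), 'force': array([ 0.30051893, -0.44039743, -0.58708233]), 'wrist_torque': array([ 0.04599568,  0.00224991, -0.00757926]), 'grasp_force': 0.0, 'grip_width': 0.08729191917429323}
top (array([0.30560728, 0.00343549, 1.4293328 ]), array([ 0.11289793, -0.03798249, -0.99331991]))
side (array([-0.1047775 , -0.93095007,  0.92314194]), array([ 0.42757702,  0.67639234, -0.59979963]))
```

View pics/top0.png

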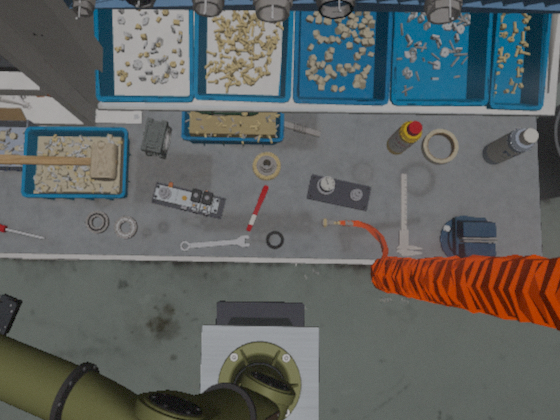

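View pics/side0.png

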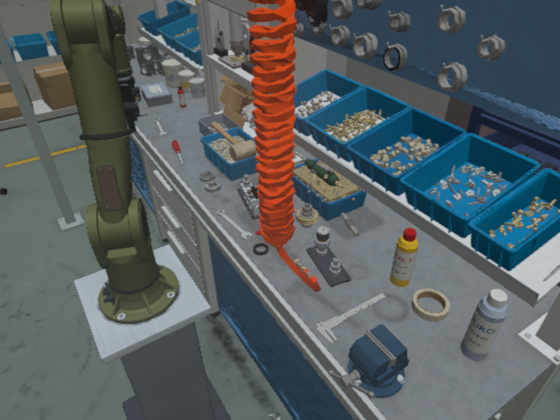

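The top view shows the plate at about (338,192) with the gauge dial at (326,185) and the empty nipple at (356,194). The manifold is at (188,199) with its valves to the right, so the test nipple is at its left end, near (163,190). An orange air hose hangs on the right and ends near (325,222). In the side view the gauge is at (323,235).

```bash
python3 - <<'E'
from h import *
t=cv2.imread('pics/top0.png'); s=cv2.imread('pics/side0.png')
a=cv2.resize(t[165:245,140:390],None,fx=3.2,fy=3.2,interpolation=cv2.INTER_CUBIC)
b=cv2.resize(s[160:300,220:360],None,fx=2.4,fy=2.4,interpolation=cv2.INTER_CUBIC)
c=np.zeros((256+336,800,3),np.uint8); c[:256]=a; c[256:,:336]=b; cv2.imwrite('pics/c.png',c)
# white dial
m=((t.min(2)>150)).astype(np.uint8); n,l,st,ce=cv2.connectedComponentsWithStats(m[170:215,300:375])
print([(st[i].tolist(),(ce[i]+[300,170]).tolist()) for i in range(1,n)])
for n,p in dict(dial=(326,185,.1085),empty=(356,194,.0735),plate=(338,192,.015),tn=(163,190,.0895),man=(188,199,.042)).items(): print(n,onz('top',*p))
E
```

```text
[]
dial [ 0.52314622 -0.1657032   0.1085    ]
empty [ 0.50610539 -0.25018607  0.0735    ]
plate [ 0.51947228 -0.21108208  0.015     ]
tn [0.50527761 0.25969993 0.0895    ]
man [0.48892034 0.20019918 0.042     ]
```

View pics/c.png

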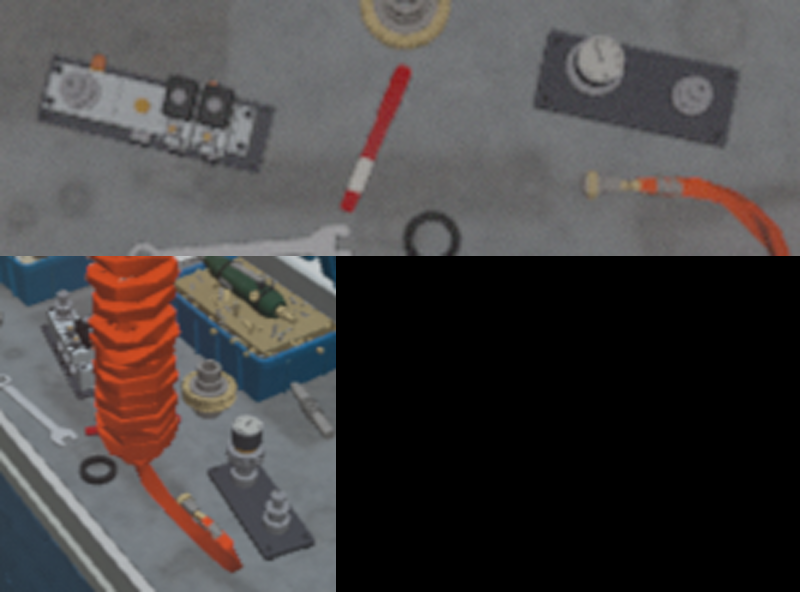

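The crop gives these pixel positions:
- **Top view:** dial centre (328.1,183.1), empty nipple tip (356.6,194.1), test nipple tip (164.4,191.9).
- **Side view:** dial (322.5,230), empty tip (336.3,259.6), test tip (246.3,177.9), coil bottom (276,243).

The hose tail lies in front of the plate.

```bash
python3 - <<'E'
from h import *
def tri(a,b):
    o1,d1=ray('top',*a); o2,d2=ray('side',*b); A=np.c_[d1,-d2]; k=np.linalg.lstsq(A,o2-o1,rcond=None)[0]
    p,q=o1+k[0]*d1,o2+k[1]*d2; return ((p+q)/2).round(4),round(np.linalg.norm(p-q),4)
print('dial',tri((328.1,183.1),(322.5,230)),onz('top',328.1,183.1,.1085))
print('empty',tri((356.6,194.1),(336.3,259.6)),onz('top',356.6,194.1,.0735))
print('test',tri((164.4,191.9),(246.3,177.9)),onz('top',164.4,191.9,.0895))
print('coil',tri((383,268),(276,243)),tri((560,290),(275,0)))
print('hose fitting',onz('top',325,222,.02))
# plate corners and manifold base corners
for k,(x,y,z) in dict(p1=(547,33,.015),p2=(737,70,.015),p3=(725,146,.015),p4=(535,106,.015),m1=(54,58,.01),m2=(273,105,.01),m3=(258,170,.01),m4=(40,120,.01)).items(): print(k,onz('top',x/3.2+140,y/3.2+165,z))
E
```

```text
dial (array([ 0.5269, -0.1703,  0.1114]), np.float64(0.002)) [ 0.52824163 -0.17115387  0.1085    ]
empty (array([ 0.51  , -0.2552,  0.0648]), np.float64(0.0066)) [ 0.50586507 -0.25178475  0.0735    ]
test (array([0.5019, 0.2583, 0.077 ]), np.float64(0.0004)) [0.50031195 0.25583991 0.0895    ]
coil (array([ 0.3047, -0.2758,  0.2461]), np.float64(0.0137)) (array([ 0.273 , -0.3541,  0.7976]), np.float64(0.0294))
hose fitting [ 0.43478384 -0.1745235   0.02      ]
p1 [ 0.56510639 -0.1356009   0.015     ]
p2 [ 0.53549442 -0.30111058  0.015     ]
p3 [ 0.4688132  -0.29019068  0.015     ]
p4 [ 0.50078746 -0.12557076  0.015     ]
m1 [0.536142   0.29266856 0.01      ]
m2 [0.4983092  0.10144997 0.01      ]
m3 [0.44146125 0.11295085 0.01      ]
m4 [0.48163374 0.30252498 0.01      ]
```

Plate centre is about (0.518,-0.213) at yaw -10°, so the gauge axis is about (0.527,-0.170), and the 90 mm nipple spacing agrees with it. The test nipple is about (0.501,0.257). I'll go above the test nipple first and look from close by.

```bash
python3 -m pendant '[{"tx":-0.76,"ty":-0.47},{"tx":-0.76,"ty":-0.47},{"tx":-0.76,"ty":-0.47},{"tx":-0.76,"ty":-0.47},{"tx":-0.76,"ty":-0.47},{"tx":-0.76,"ty":-0.47},{"tx":-0.76,"ty":-0.47},{"tx":-0.76,"ty":-0.47},{"tx":-0.76,"ty":-0.47},{"tx":-0.76,"ty":-0.47}]' && python3 -m pendant '[{"tx":0},{"tx":0},{"tx":0}]' && python3 - <<'E'
from h import *
import json
i=cams.camera_info('wrist'); save('wrist','w1.png')
json.dump({k:np.array(v).tolist() for k,v in i.items()},open('w1.json','w')); print(env.get_obs()['tool_pos'],env.get_obs()['tool_rot'],ray('wrist',280,210,i), proj('wrist',(.5008,.257,.0895),i))
E
```

```text
invalid input at $[0]: expected keys tx, ty, tz, spin, claw
```

```bash
python3 -m pendant '[{"tx":-0.76,"ty":-0.47,"tz":0,"spin":0,"claw":0},{"tx":-0.76,"ty":-0.47,"tz":0,"spin":0,"claw":0},{"tx":-0.76,"ty":-0.47,"tz":0,"spin":0,"claw":0},{"tx":-0.76,"ty":-0.47,"tz":0,"spin":0,"claw":0},{"tx":-0.76,"ty":-0.47,"tz":0,"spin":0,"claw":0},{"tx":-0.76,"ty":-0.47,"tz":0,"spin":0,"claw":0},{"tx":-0.76,"ty":-0.47,"tz":0,"spin":0,"claw":0},{"tx":-0.76,"ty":-0.47,"tz":0,"spin":0,"claw":0},{"tx":-0.76,"ty":-0.47,"tz":0,"spin":0,"claw":0},{"tx":-0.76,"ty":-0.47,"tz":0,"spin":0,"claw":0}]' && python3 -m pendant '[{"tx":0,"ty":0,"tz":0,"spin":0,"claw":0},{"tx":0,"ty":0,"tz":0,"spin":0,"claw":0},{"tx":0,"ty":0,"tz":0,"spin":0,"claw":0}]' && python3 - <<'E'
from h import *
import json
i=cams.camera_info('wrist'); save('wrist','w1.png')
json.dump({k:np.array(v).tolist() for k,v in i.items()},open('w1.json','w')); print(env.get_obs()['tool_pos'],env.get_obs()['tool_rot'],ray('wrist',280,210,i), proj('wrist',(.5008,.257,.0895),i))
E
```

```text
time_s: 1.35
tool_pos: [0.5, 0.2579, 0.2392]
tool_rot: [-180.0, -0.0, 159.9]
force: [0.5, -0.4, -0.5]
grip_width: 0.0869
grasp_force: 0.0
time_s: 1.72
tool_pos: [0.4985, 0.2607, 0.2394]
tool_rot: [180.0, -0.0, 160.1]
force: [0.6, 0.5, 0.2]
grip_width: 0.0873
grasp_force: 0.0
[0.4985716  0.26057013 0.23940822] [ 1.79993312e+02 -2.86800003e-02  1.60051337e+02] (array([0.41957301, 0.28975091, 0.38645381]), array([ 0.27614298, -0.08942254, -0.95694758])) [273.46664935 207.50335932]
```

View pics/w1.png

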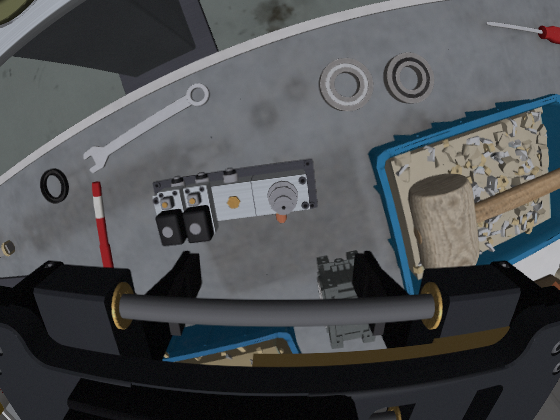

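The wrist view shows the test nipple with its shoulder centred near (283,197) and its tip near (284,208). The manifold's nearest corners are at about (312,160) and (315,206). A box with a hammer stands on the far left, and a grey part is at (345,300).

```bash
python3 - <<'E'
from h import *
import json
i=json.load(open('w1.json'))
print('tip',onz('wrist',284,208,.0895,i),'shoulder',onz('wrist',283,197,.0645,i))
im=cv2.imread('pics/w1.png'); cv2.imwrite('pics/w1c.png',cv2.resize(im[145:255,140:340],None,fx=4,fy=4,interpolation=cv2.INTER_CUBIC))
E
```

```text
tip [0.50469407 0.26625809 0.0895    ] shoulder [0.50045744 0.26726328 0.0645    ]
```

View pics/w1c.png

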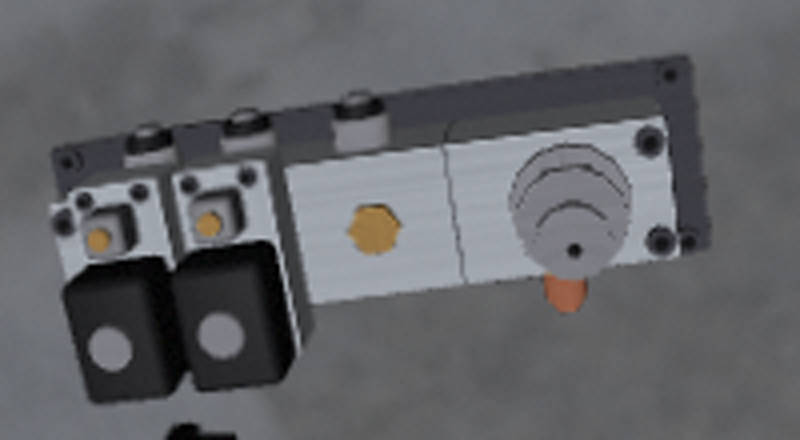

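The tip's dot is at crop (574,250), which is (283.5,207.5) in the full picture. Next I'll check the wrist and top views against each other using the base corners.

```bash
python3 - <<'E'
from h import *
import json
i=json.load(open('w1.json'))
f=lambda x,y,z:onz('wrist',x/4+140,y/4+145,z,i)
a,b,c=f(690,56,.01),f(52,148,.01),f(710,248,.01)
print('FL',a,'FR',b,'RL',c,'len',np.linalg.norm(a-b),np.linalg.norm(a-c))
u=(a-b)/np.linalg.norm(a-b); n=np.array([-u[1],u[0],0]); n*=np.sign(n[0]); print('test from corners',(a+b)/2+.03*n+.06*u,u)
print('tip',f(574,250,.0895),'boss',f(571,204,.0465),'shoulder',f(573,228,.0645))
for p in [(.5045,.2665,.0895),(.5003,.2558,.0895),(.501,.261,.0895)]: print(p,'top px',proj('top',p),'side',proj('side',p),'crop',(proj('top',p)-[140,165])*3.2)
E
```

```text
FL [0.48260518 0.31140419 0.01      ] FR [0.44001091 0.11920333 0.01      ] RL [0.5401636  0.29862115 0.01      ] len 0.19686401792732308 0.05896081663594891
test from corners [0.50357926 0.26739161 0.01      ] [0.21636388 0.97631279 0.        ]
tip [0.5040636  0.26597735 0.0895    ] boss [0.50383746 0.26612845 0.0465    ] shoulder [0.50554184 0.26571609 0.0645    ]
(0.5045, 0.2665, 0.0895) top px [160.39017017 190.24729919] side [245.67717139 173.82171615] crop [65.24854454 80.79135742]
(0.5003, 0.2558, 0.0895) top px [164.41507235 191.90478131] side [246.09568502 175.45001521] crop [78.12823153 86.09530018]
(0.501, 0.261, 0.0895) top px [162.43837075 191.60535669] side [245.57259805 174.76435269] crop [71.80278639 85.1371414 ]
```

The wrist view is self-consistent: tip, boss and base corners all give about (0.504,0.266), with base lengths 197 and 59 mm against the true 200 and 60. I'll use the same viewpoint over the gauge, so any wrist bias can be calibrated out by the grasp.

```bash
python3 -m pendant '[{"tx":-0.35,"ty":-0.79,"tz":0,"spin":0,"claw":0},{"tx":-0.35,"ty":-0.79,"tz":0,"spin":0,"claw":0},{"tx":-0.35,"ty":-0.79,"tz":0,"spin":0,"claw":0},{"tx":-0.35,"ty":-0.79,"tz":0,"spin":0,"claw":0},{"tx":-0.35,"ty":-0.79,"tz":0,"spin":0,"claw":0},{"tx":-0.35,"ty":-0.79,"tz":0,"spin":0,"claw":0},{"tx":-0.35,"ty":-0.79,"tz":0,"spin":0,"claw":0},{"tx":-0.35,"ty":-0.79,"tz":0,"spin":0,"claw":0},{"tx":-0.35,"ty":-0.79,"tz":0,"spin":0,"claw":0},{"tx":-0.35,"ty":-0.79,"tz":0,"spin":0,"claw":0}]' >/dev/null && python3 -m pendant '[{"tx":0,"ty":0,"tz":0,"spin":0,"claw":0},{"tx":0,"ty":0,"tz":0,"spin":0,"claw":0},{"tx":0,"ty":0,"tz":0,"spin":0,"claw":0}]' && python3 - <<'E'
from h import *
import json
i=cams.camera_info('wrist'); im=save('wrist','w2.png')
json.dump({k:np.array(v).tolist() for k,v in i.items()},open('w2.json','w')); print(env.get_obs()['qpos'])
for z in (.0485,.1085): print(proj('wrist',(.527,-.17,z),i))
c=im[145:295,180:380,::-1]; cv2.imwrite('pics/w2c.png',cv2.resize(c,None,fx=4,fy=4,interpolation=cv2.INTER_CUBIC))
E
```

```text
time_s: 3.4
tool_pos: [0.5285, -0.1698, 0.2394]
tool_rot: [180.0, -0.0, 160.1]
force: [-0.0, 0.7, 0.0]
grip_width: 0.0871
grasp_force: 0.0
[-15.84891156   7.16669272  33.90435089  97.97084903  -4.15115316
  76.11780373  88.92265498]
[275.46753413 192.30778954]
[275.29086395 208.32098448]
```

View pics/w2c.png

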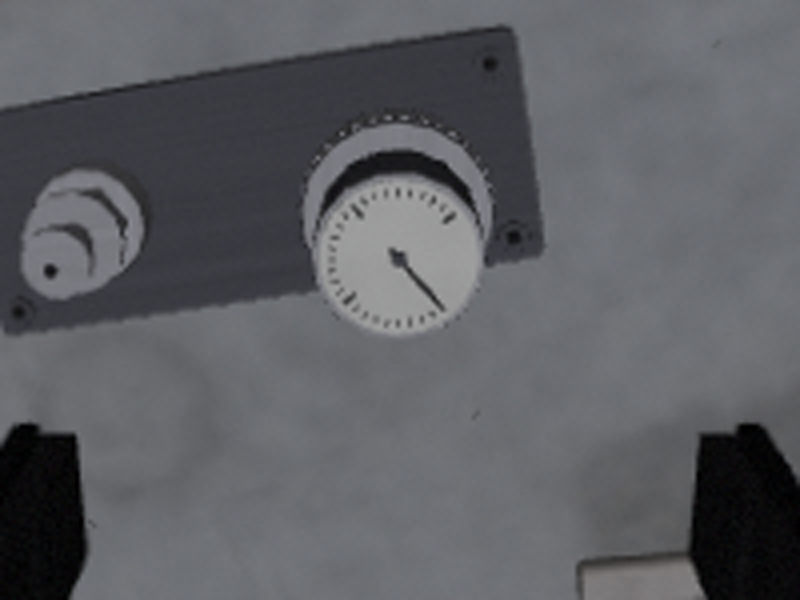

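The dial centre is at crop (399,254), which is full (279.75,208.5). The collar's top circle is centred at (279.75,198.2) and the empty nipple's tip is at (192.5,212.5).

```bash
python3 - <<'E'
from h import *
import json
i=json.load(open('w2.json')); o=env.get_obs(); p=o['tool_pos']
d=onz('wrist',279.75,208.5,.1085,i); c=onz('wrist',279.75,198.2,.0735,i); e=onz('wrist',192.5,212.5,.0735,i)
print(d,c,e,'dist',np.linalg.norm((c-e)[:2]),np.linalg.norm((d-e)[:2]))
R=np.array(cv2.Rodrigues(np.zeros(3))[0]); from scipy.spatial.transform import Rotation as S
R=S.from_euler('xyz',o['tool_rot'],degrees=True).as_matrix()
g=(d+c)/2; g[2]=.0615; print('target',g,'tool shift',R.T@(g-p), R.T@(g-p)/.05)
E
```

```text
[ 0.52851575 -0.16631803  0.1085    ] [ 0.52839744 -0.16590284  0.0735    ] [ 0.51166756 -0.25542737  0.0735    ] dist 0.09107431198659396 0.0906881216287873
target [ 0.5284566  -0.16611043  0.0615    ] tool shift [0.00130043 0.00356419 0.17798563] [0.02600868 0.07128388 3.55971261]
```

```bash
python3 -m pendant '[{"tx":0.03,"ty":0.07,"tz":0.5,"spin":0,"claw":0},{"tx":0,"ty":0,"tz":0.6,"spin":0,"claw":0},{"tx":0,"ty":0,"tz":0.6,"spin":0,"claw":0},{"tx":0,"ty":0,"tz":0.6,"spin":0,"claw":0},{"tx":0,"ty":0,"tz":0.5,"spin":0,"claw":0},{"tx":0,"ty":0,"tz":0.4,"spin":0,"claw":0},{"tx":0,"ty":0,"tz":0.36,"spin":0,"claw":0},{"tx":0,"ty":0,"tz":0,"spin":0,"claw":0},{"tx":0,"ty":0,"tz":0,"spin":0,"claw":0}]'; python3 -m pendant '[{"tx":0,"ty":0,"tz":0,"spin":0,"claw":0.42},{"tx":0,"ty":0,"tz":0,"spin":0,"claw":0.42},{"tx":0,"ty":0,"tz":0,"spin":0,"claw":0.42},{"tx":0,"ty":0,"tz":0,"spin":0,"claw":0.42}]' 5
```

```text
time_s: 4.58
tool_pos: [0.5285, -0.1681, 0.0622]
tool_rot: [180.0, 0.1, 159.9]
force: [0.3, -0.5, 0.9]
grip_width: 0.0869
grasp_force: 0.0
time_s: 5.08
tool_pos: [0.528, -0.1681, 0.0617]
tool_rot: [180.0, 0.0, 159.9]
force: [-0.3, -0.4, -0.2]
grip_width: 0.0558
grasp_force: 0.0
```

```bash
python3 -m pendant '[{"tx":0,"ty":0,"tz":0,"spin":0,"claw":1},{"tx":0,"ty":0,"tz":0,"spin":0,"claw":1},{"tx":0,"ty":0,"tz":0,"spin":0,"claw":1},{"tx":0,"ty":0,"tz":0,"spin":0,"claw":1}]' 8
```

```text
time_s: 5.58
tool_pos: [0.528, -0.1679, 0.0616]
tool_rot: [180.0, -0.0, 159.9]
force: [-0.0, 1.5, 0.7]
grip_width: 0.0477
grasp_force: 8.0
```

```bash
python3 -m pendant '[{"tx":0,"ty":0.03,"tz":0,"spin":0,"claw":1},{"tx":0,"ty":0,"tz":0,"spin":0,"claw":1},{"tx":0,"ty":0,"tz":0,"spin":0,"claw":1}]' 8;  python3 -m pendant '[{"tx":0,"ty":0,"tz":0,"spin":0,"claw":1},{"tx":0,"ty":0,"tz":0,"spin":0,"claw":1},{"tx":0,"ty":0,"tz":0,"spin":0,"claw":1}]' 40
```

```text
time_s: 5.95
tool_pos: [0.5281, -0.1676, 0.0616]
tool_rot: [-179.9, 0.0, 159.9]
force: [-2.0, -1.7, 1.1]
grip_width: 0.0477
grasp_force: 8.0
time_s: 6.32
tool_pos: [0.5285, -0.1668, 0.0616]
tool_rot: [-180.0, 0.0, 159.9]
force: [-0.3, -3.0, 0.9]
grip_width: 0.0469
grasp_force: 40.0
```

```bash
python3 -m pendant '[{"tx":0,"ty":-0.015,"tz":0,"spin":0,"claw":1},{"tx":0,"ty":0,"tz":0,"spin":0,"claw":1},{"tx":0,"ty":0,"tz":0,"spin":0,"claw":1}]'; python3 -m pendant '[{"tx":0,"ty":0,"tz":-0.04,"spin":0,"claw":1},{"tx":0,"ty":0,"tz":-0.04,"spin":0,"claw":1},{"tx":0,"ty":0,"tz":-0.04,"spin":0,"claw":1},{"tx":0,"ty":0,"tz":-0.04,"spin":0,"claw":1}]';  python3 -m pendant '[{"tx":0,"ty":0,"tz":-0.04,"spin":0,"claw":1},{"tx":0,"ty":0,"tz":-0.04,"spin":0,"claw":1},{"tx":0,"ty":0,"tz":-0.04,"spin":0,"claw":1},{"tx":0,"ty":0,"tz":-0.04,"spin":0,"claw":1},{"tx":0,"ty":0,"tz":-0.04,"spin":0,"claw":1}]'
```

```text
time_s: 6.7
tool_pos: [0.5285, -0.1669, 0.0616]
tool_rot: [180.0, 0.0, 159.9]
force: [0.1, -0.3, 1.6]
grip_width: 0.047
grasp_force: 40.0
time_s: 7.2
tool_pos: [0.5277, -0.167, 0.069]
tool_rot: [180.0, -0.1, 159.9]
force: [4.4, 0.9, -1.8]
grip_width: 0.0471
grasp_force: 40.0
time_s: 7.82
tool_pos: [0.5284, -0.1678, 0.08]
tool_rot: [-180.0, 0.1, 159.9]
force: [0.3, -0.3, -2.8]
grip_width: 0.0471
grasp_force: 40.0
```

The gauge is off: the tool carries -2.8 N, about its weight. I'll lift it and carry it over the test nipple.

```bash
python3 -m pendant '[{"tx":0,"ty":0,"tz":-0.3,"spin":0,"claw":1},{"tx":0,"ty":0,"tz":-0.6,"spin":0,"claw":1},{"tx":0,"ty":0,"tz":-0.6,"spin":0,"claw":1},{"tx":0,"ty":0,"tz":-0.6,"spin":0,"claw":1},{"tx":0,"ty":0,"tz":-0.3,"spin":0,"claw":1}]'; python3 -m pendant '[{"tx":0.17,"ty":0.4,"tz":0,"spin":0,"claw":1},{"tx":0.34,"ty":0.8,"tz":0,"spin":0,"claw":1},{"tx":0.34,"ty":0.8,"tz":0,"spin":0,"claw":1},{"tx":0.34,"ty":0.8,"tz":0,"spin":0,"claw":1},{"tx":0.34,"ty":0.8,"tz":0,"spin":0,"claw":1},{"tx":0.34,"ty":0.8,"tz":0,"spin":0,"claw":1},{"tx":0.34,"ty":0.8,"tz":0,"spin":0,"claw":1},{"tx":0.34,"ty":0.8,"tz":0,"spin":0,"claw":1},{"tx":0.34,"ty":0.8,"tz":0,"spin":0,"claw":1},{"tx":0.34,"ty":0.8,"tz":0,"spin":0,"claw":1}]'; python3 -m pendant '[{"tx":0.2,"ty":0.36,"tz":0,"spin":0,"claw":1},{"tx":0,"ty":0,"tz":0,"spin":0,"claw":1},{"tx":0,"ty":0,"tz":0,"spin":0,"claw":1},{"tx":0,"ty":0,"tz":0,"spin":0,"claw":1}]'; python3 - <<'E'
from h import *
import json
i=cams.camera_info('wrist'); im=save('wrist','w3.png')
json.dump({k:np.array(v).tolist() for k,v in i.items()},open('w3.json','w')); P=[env.get_obs()['tool_pos']];print(P)
c=im[130:330,180:380,::-1]; cv2.imwrite('pics/w3c.png',cv2.resize(c,None,fx=3,fy=3,interpolation=cv2.INTER_CUBIC))
E
```

```text
time_s: 8.45
tool_pos: [0.5291, -0.1679, 0.2022]
tool_rot: [179.9, 0.2, 159.9]
force: [0.3, 0.4, -4.0]
grip_width: 0.047
grasp_force: 40.0
time_s: 9.7
tool_pos: [0.5068, 0.246, 0.1994]
tool_rot: [-180.0, -0.0, 159.9]
force: [1.2, -0.2, -2.8]
grip_width: 0.0473
grasp_force: 40.0
time_s: 10.2
tool_pos: [0.5046, 0.2631, 0.1997]
tool_rot: [-180.0, 0.0, 159.7]
force: [-0.1, 0.5, -3.6]
grip_width: 0.0469
grasp_force: 40.0
[array([0.50448301, 0.26341154, 0.1997464 ])]
```

View pics/w3c.png

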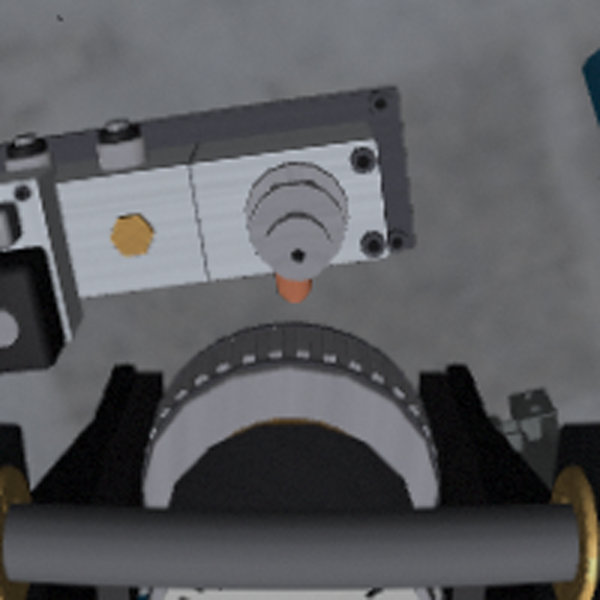

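The gauge hangs upright in the grip. The nipple tip's dot is at crop (298,255), full (279.3,215). The collar's near edge runs from the bottom rim at crop (292,322) to the top rim at (292,362).

```bash
python3 - <<'E'
from h import *
import json
i=json.load(open('w3.json')); o=env.get_obs(); y=np.radians(159.9); X=np.array([np.cos(y),np.sin(y),0]); Y=np.array([np.sin(y),-np.cos(y),0])
f=lambda x,y,z:onz('wrist',x/3+180,y/3+130,z,i)
t=f(298,255,.0895); print('tip',t,'boss',f(297,211,.0465))
a=f(292,322,.1917)-.024*X; b=f(292,362,.2117)-.024*X; print('gauge axis',a,b)
p=o['tool_pos']; print(p,'tip rel tool x,y mm',[1e3*(t-p)@X,1e3*(t-p)@Y],'gauge rel',[1e3*(a-p)@X,1e3*(a-p)@Y],[1e3*(b-p)@X,1e3*(b-p)@Y])
i=json.load(open('w2.json')); P=np.array([.5285,-.1698,0]); g=onz('wrist',279.75,208.5,.1085,i); e=onz('wrist',192.5,212.5,.0735,i)
print(g)
E
```

```text
tip [0.50393385 0.26604847 0.0895    ] boss [0.50307381 0.26636998 0.0465    ]
gauge axis [0.50631947 0.2633047  0.1917    ] [0.50494761 0.2637781  0.2117    ]
[0.50448301 0.26341154 0.1997464 ] tip rel tool x,y mm [np.float64(1.421914522675533), np.float64(2.2876069316293632)] gauge rel [np.float64(-1.7613267195526923), np.float64(0.530783905464112)] [np.float64(-0.3103344081797532), np.float64(0.5038961024860449)]
[ 0.52851575 -0.16631803  0.1085    ]
```

```bash
python3 -m pendant '[{"tx":0.03,"ty":0.028,"tz":0.2,"spin":0,"claw":1},{"tx":0,"ty":0,"tz":0.4,"spin":0,"claw":1},{"tx":0,"ty":0,"tz":0.5,"spin":0,"claw":1},{"tx":0,"ty":0,"tz":0.4,"spin":0,"claw":1},{"tx":0,"ty":0,"tz":0.2,"spin":0,"claw":1},{"tx":0,"ty":0,"tz":0.1,"spin":0,"claw":1},{"tx":0,"ty":0,"tz":0,"spin":0,"claw":1},{"tx":0,"ty":0,"tz":0,"spin":0,"claw":1}]';python3 -m pendant '[{"tx":0,"ty":0,"tz":0.06,"spin":0,"claw":1},{"tx":0,"ty":0,"tz":0.06,"spin":0,"claw":1},{"tx":0,"ty":0,"tz":0.06,"spin":0,"claw":1},{"tx":0,"ty":0,"tz":0.06,"spin":0,"claw":1},{"tx":0,"ty":0,"tz":0,"spin":0,"claw":1}]'
```

```text
time_s: 11.25
tool_pos: [0.5035, 0.2674, 0.1104]
tool_rot: [179.9, 0.1, 159.9]
force: [0.6, 0.6, -3.2]
grip_width: 0.0465
grasp_force: 40.0
time_s: 11.88
tool_pos: [0.5027, 0.267, 0.0972]
tool_rot: [-180.0, -0.0, 159.9]
force: [0.2, 0.1, -2.9]
grip_width: 0.0469
grasp_force: 40.0
```

```bash
python3 - <<'E'
from h import *
q=[]
for k in range(4):
    cams.read_camera('wrist'); q.append(env.get_obs()['tool_pos'])
print(np.array(q).round(4))
E
python3 -m pendant '[{"tx":0,"ty":0,"tz":0.05,"spin":0,"claw":1},{"tx":0,"ty":0,"tz":0,"spin":0,"claw":1}]';python3 -m pendant '[{"tx":0,"ty":0,"tz":0.05,"spin":0,"claw":1},{"tx":0,"ty":0,"tz":0,"spin":0,"claw":1}]';python3 -m pendant '[{"tx":0,"ty":0,"tz":0.04,"spin":0,"claw":1},{"tx":0,"ty":0,"tz":0,"spin":0,"claw":1}]'
```

```text
[[0.5029 0.267  0.0974]
 [0.503  0.2671 0.0976]
 [0.503  0.2671 0.0976]
 [0.5031 0.2671 0.0977]]
time_s: 12.32
tool_pos: [0.5028, 0.267, 0.0948]
tool_rot: [-180.0, -0.0, 159.9]
force: [0.4, 0.3, -3.2]
grip_width: 0.0469
grasp_force: 40.0
time_s: 12.58
tool_pos: [0.5029, 0.267, 0.0923]
tool_rot: [-180.0, -0.0, 159.9]
force: [-0.0, -0.4, -2.7]
grip_width: 0.0468
grasp_force: 40.0
time_s: 12.82
tool_pos: [0.5029, 0.267, 0.0904]
tool_rot: [-180.0, -0.0, 159.9]
force: [-0.2, -0.7, -2.6]
grip_width: 0.0468
grasp_force: 40.0
```

```bash
for k in 1; do python3 -m pendant '[{"tx":0,"ty":0,"tz":0.02,"spin":0,"claw":1},{"tx":0,"ty":0,"tz":0,"spin":0,"claw":1}]'; done; python3 -m pendant '[{"tx":0,"ty":0,"tz":0.02,"spin":0,"claw":1},{"tx":0,"ty":0,"tz":0,"spin":0,"claw":1}]'; python3 -m pendant '[{"tx":0,"ty":0,"tz":0.02,"spin":0,"claw":1},{"tx":0,"ty":0,"tz":0,"spin":0,"claw":1}]'
```

```text
time_s: 13.08
tool_pos: [0.5031, 0.2669, 0.0899]
tool_rot: [180.0, 0.0, 159.9]
force: [-1.5, -1.5, -0.4]
grip_width: 0.0468
grasp_force: 40.0
time_s: 13.32
tool_pos: [0.5033, 0.2666, 0.0892]
tool_rot: [-180.0, 0.0, 159.9]
force: [-1.7, -3.6, 4.5]
grip_width: 0.0467
grasp_force: 40.0
time_s: 13.58
tool_pos: [0.5035, 0.2666, 0.0888]
tool_rot: [180.0, 0.0, 159.9]
force: [-2.5, -4.8, 8.4]
grip_width: 0.047
grasp_force: 40.0
```

```bash
python3 -m pendant '[{"tx":0,"ty":-0.02,"tz":-0.02,"spin":0,"claw":1},{"tx":0,"ty":0,"tz":0,"spin":0,"claw":1},{"tx":0,"ty":0,"tz":0,"spin":0,"claw":1}]';python3 -m pendant '[{"tx":0,"ty":0,"tz":0,"spin":0,"claw":0.3},{"tx":0,"ty":0,"tz":0,"spin":0,"claw":0.3},{"tx":0,"ty":0,"tz":0,"spin":0,"claw":0.3},{"tx":0,"ty":0,"tz":0,"spin":0,"claw":0.3}]'; python3 - <<'E'
from h import *
im=save('wrist','w4.png'); c=im[130:330,180:380,::-1]; s=cams.read_camera('side')[140:200,210:290,::-1]
a=cv2.resize(c,(560,560),interpolation=cv2.INTER_CUBIC); b=cv2.resize(s,(240,180),interpolation=cv2.INTER_CUBIC)
o=np.zeros((560,800,3),np.uint8); o[:,:560]=a; o[:180,560:]=b; cv2.imwrite('pics/w4c.png',o)
E
```

```text
time_s: 13.95
tool_pos: [0.5032, 0.2662, 0.089]
tool_rot: [180.0, 0.1, 159.9]
force: [-0.0, -2.7, 4.6]
grip_width: 0.047
grasp_force: 40.0
time_s: 14.45
tool_pos: [0.5024, 0.2664, 0.0883]
tool_rot: [-180.0, -0.0, 159.9]
force: [-0.4, 0.4, -0.4]
grip_width: 0.0607
grasp_force: 0.0
```

View pics/w4c.png

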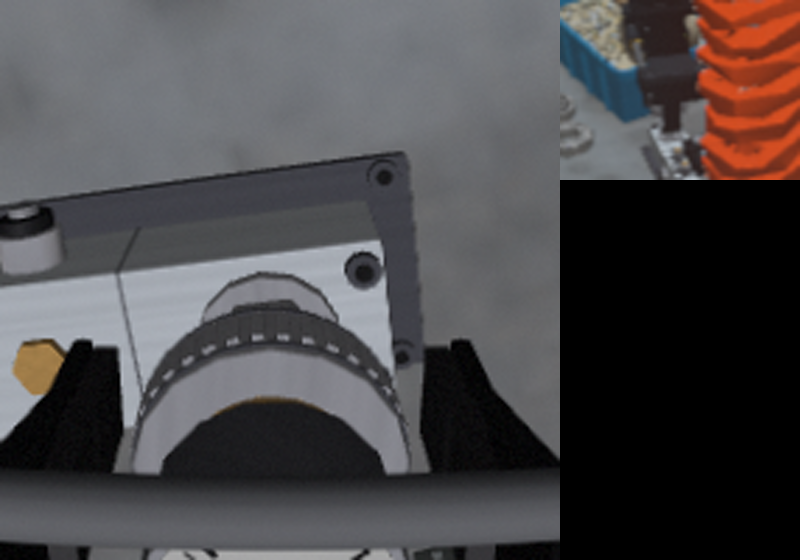

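The gauge stands upright on the nipple, with its collar at crop (133–410) and equal gaps of 14 px to both fingers (119 and 424). I'll raise and grip the case with the fingertips 35 mm above the origin, clear of the collar's 31 mm top travel.

```bash
python3 -m pendant '[{"tx":0,"ty":0,"tz":-0.3,"spin":0,"claw":0.3},{"tx":0,"ty":0,"tz":-0.4,"spin":0,"claw":0.3},{"tx":0,"ty":0,"tz":-0.1,"spin":0,"claw":0.3},{"tx":0,"ty":0,"tz":0,"spin":0,"claw":0.3},{"tx":0,"ty":0,"tz":0,"spin":0,"claw":0.3}]'; python3 -m pendant '[{"tx":0,"ty":0,"tz":0,"spin":0,"claw":1},{"tx":0,"ty":0,"tz":0,"spin":0,"claw":1},{"tx":0,"ty":0,"tz":0,"spin":0,"claw":1},{"tx":0,"ty":0,"tz":0,"spin":0,"claw":1},{"tx":0,"ty":0,"tz":0,"spin":0,"claw":1}]' 6
```

```text
time_s: 15.18
tool_pos: [0.5022, 0.266, 0.128]
tool_rot: [-180.0, -0.0, 159.9]
force: [0.2, 0.1, -0.1]
grip_width: 0.0612
grasp_force: 0.0
time_s: 15.8
tool_pos: [0.5025, 0.2661, 0.1284]
tool_rot: [-180.0, -0.0, 159.9]
force: [-0.2, -0.2, -1.6]
grip_width: 0.0389
grasp_force: 6.0
```

```bash
python3 -m pendant '[{"tx":0,"ty":0,"tz":0,"spin":0,"claw":1},{"tx":0,"ty":0,"tz":0,"spin":0,"claw":1},{"tx":0,"ty":0,"tz":0,"spin":0,"claw":1}]' 50; python3 -m pendant '[{"tx":0,"ty":0,"tz":0.02,"spin":0,"claw":1},{"tx":0,"ty":0,"tz":0.02,"spin":0,"claw":1},{"tx":0,"ty":0,"tz":0.0,"spin":0,"claw":1}]';python3 -m pendant '[{"tx":0,"ty":0,"tz":0.02,"spin":0,"claw":1},{"tx":0,"ty":0,"tz":0,"spin":0,"claw":1}]';python3 -m pendant '[{"tx":0,"ty":0,"tz":0.02,"spin":0,"claw":1},{"tx":0,"ty":0,"tz":0,"spin":0,"claw":1}]'
```

```text
time_s: 16.18
tool_pos: [0.5025, 0.2661, 0.1285]
tool_rot: [-180.0, -0.0, 159.9]
force: [-0.2, 0.3, -1.9]
grip_width: 0.0381
grasp_force: 49.9
time_s: 16.55
tool_pos: [0.5029, 0.2662, 0.1279]
tool_rot: [180.0, 0.0, 159.9]
force: [-2.6, -2.1, 6.5]
grip_width: 0.038
grasp_force: 49.9
time_s: 16.8
tool_pos: [0.5031, 0.2663, 0.1277]
tool_rot: [179.9, 0.0, 159.9]
force: [-3.4, -2.2, 10.0]
grip_width: 0.038
grasp_force: 49.9
time_s: 17.05
tool_pos: [0.5033, 0.2663, 0.1271]
tool_rot: [179.9, 0.1, 159.9]
force: [-3.6, -2.7, 12.6]
grip_width: 0.038
grasp_force: 49.9
```

```bash
python3 -m pendant '[{"tx":0.012,"ty":-0.015,"tz":0.01,"spin":0,"claw":1},{"tx":0,"ty":0,"tz":0,"spin":0,"claw":1}]'; python3 -m pendant '[{"tx":0,"ty":0,"tz":0.02,"spin":0,"claw":1},{"tx":0,"ty":0,"tz":0,"spin":0,"claw":1}]';python3 -m pendant '[{"tx":0,"ty":0,"tz":0.02,"spin":0,"claw":1},{"tx":0,"ty":0,"tz":0,"spin":0,"claw":1}]';python3 -m pendant '[{"tx":0,"ty":0,"tz":0.02,"spin":0,"claw":1},{"tx":0,"ty":0,"tz":0,"spin":0,"claw":1}]'
```

```text
time_s: 17.3
tool_pos: [0.5031, 0.2662, 0.127]
tool_rot: [179.8, 0.1, 159.9]
force: [-3.9, -2.1, 12.5]
grip_width: 0.0382
grasp_force: 49.9
time_s: 17.55
tool_pos: [0.5031, 0.2662, 0.1262]
tool_rot: [179.8, 0.1, 159.9]
force: [-2.7, -2.7, 11.1]
grip_width: 0.038
grasp_force: 49.9
time_s: 17.8
tool_pos: [0.5023, 0.266, 0.1221]
tool_rot: [179.9, 0.1, 159.9]
force: [1.4, 0.4, -0.4]
grip_width: 0.0379
grasp_force: 49.9
time_s: 18.05
tool_pos: [0.5023, 0.2659, 0.1209]
tool_rot: [180.0, 0.0, 159.9]
force: [2.9, 2.1, -0.7]
grip_width: 0.0382
grasp_force: 50.0
```

```bash
python3 -m pendant '[{"tx":0,"ty":0,"tz":0.02,"spin":0,"claw":1},{"tx":0,"ty":0,"tz":0.02,"spin":0,"claw":1},{"tx":0,"ty":0,"tz":0,"spin":0,"claw":1}]'; python3 -m pendant '[{"tx":0,"ty":0,"tz":0.02,"spin":0,"claw":1},{"tx":0,"ty":0,"tz":0,"spin":0,"claw":1}]';python3 -m pendant '[{"tx":0,"ty":0,"tz":0.02,"spin":0,"claw":1},{"tx":0,"ty":0,"tz":0,"spin":0,"claw":1}]'
```

```text
time_s: 18.42
tool_pos: [0.5021, 0.2659, 0.119]
tool_rot: [180.0, 0.0, 159.9]
force: [3.1, 3.0, -1.5]
grip_width: 0.038
grasp_force: 50.0
time_s: 18.68
tool_pos: [0.502, 0.2658, 0.118]
tool_rot: [180.0, 0.0, 159.9]
force: [3.8, 2.4, -1.0]
grip_width: 0.0377
grasp_force: 50.0
time_s: 18.92
tool_pos: [0.5014, 0.2652, 0.1168]
tool_rot: [-179.9, -0.0, 159.9]
force: [3.4, 0.6, -0.3]
grip_width: 0.0379
grasp_force: 49.9
```

```bash
python3 -m pendant '[{"tx":-0.015,"ty":0.01,"tz":0.01,"spin":0,"claw":1},{"tx":0,"ty":0,"tz":0,"spin":0,"claw":1}]'; python3 -m pendant '[{"tx":0,"ty":0,"tz":0.01,"spin":0,"claw":1},{"tx":0,"ty":0,"tz":0,"spin":0,"claw":1}]';python3 -m pendant '[{"tx":0,"ty":0,"tz":0.015,"spin":0,"claw":1},{"tx":0,"ty":0,"tz":0,"spin":0,"claw":1}]'
```

```text
time_s: 19.18
tool_pos: [0.5018, 0.2652, 0.1167]
tool_rot: [-179.9, -0.1, 159.9]
force: [-1.5, -1.8, 5.7]
grip_width: 0.0384
grasp_force: 49.9
time_s: 19.42
tool_pos: [0.5018, 0.2652, 0.1167]
tool_rot: [-179.9, -0.1, 159.9]
force: [-2.6, -2.7, 8.2]
grip_width: 0.0382
grasp_force: 49.9
time_s: 19.68
tool_pos: [0.5019, 0.2652, 0.1166]
tool_rot: [-179.9, -0.1, 159.9]
force: [-4.3, -4.1, 12.7]
grip_width: 0.0376
grasp_force: 49.9
```

It is at the stop at TCP z 0.1166, 12 mm below the loose rest. One small press, then a gentle pull by the case to test the lock.

```bash
python3 -m pendant '[{"tx":0.01,"ty":-0.01,"tz":0.014,"spin":0,"claw":1},{"tx":0,"ty":0,"tz":0,"spin":0,"claw":1}]'; python3 -m pendant '[{"tx":0,"ty":0,"tz":-0.06,"spin":0,"claw":1},{"tx":0,"ty":0,"tz":-0.01,"spin":0,"claw":1},{"tx":0,"ty":0,"tz":0,"spin":0,"claw":1}]';python3 -m pendant '[{"tx":0,"ty":0,"tz":-0.03,"spin":0,"claw":1},{"tx":0,"ty":0,"tz":0,"spin":0,"claw":1}]'
```

```text
time_s: 19.92
tool_pos: [0.5018, 0.2651, 0.1166]
tool_rot: [-180.0, -0.0, 159.9]
force: [-4.2, -3.4, 14.0]
grip_width: 0.038
grasp_force: 49.9
time_s: 20.3
tool_pos: [0.5014, 0.2655, 0.1173]
tool_rot: [-179.9, -0.1, 159.9]
force: [0.7, 0.4, -2.6]
grip_width: 0.0385
grasp_force: 50.0
time_s: 20.55
tool_pos: [0.5013, 0.2655, 0.1176]
tool_rot: [-179.9, -0.1, 159.9]
force: [4.3, 2.4, -17.1]
grip_width: 0.0381
grasp_force: 50.0
```

It holds against a 17 N pull, so it is locked. I'll press it back to the seat, release and look.

```bash
python3 -m pendant '[{"tx":0,"ty":0,"tz":0.05,"spin":0,"claw":1},{"tx":0,"ty":0,"tz":0.03,"spin":0,"claw":1},{"tx":0,"ty":0,"tz":0.015,"spin":0,"claw":1},{"tx":0,"ty":0,"tz":0,"spin":0,"claw":1}]'; python3 -m pendant '[{"tx":0,"ty":0,"tz":-0.015,"spin":0,"claw":1},{"tx":0,"ty":0,"tz":0,"spin":0,"claw":0.2},{"tx":0,"ty":0,"tz":0,"spin":0,"claw":0.2},{"tx":0,"ty":0,"tz":0,"spin":0,"claw":0.2},{"tx":0,"ty":0,"tz":0,"spin":0,"claw":0.2}]'; python3 -m pendant '[{"tx":0,"ty":0,"tz":-0.4,"spin":0,"claw":0.2},{"tx":0,"ty":0,"tz":-0.6,"spin":0,"claw":0.2},{"tx":0,"ty":0,"tz":-0.7,"spin":0,"claw":0},{"tx":0,"ty":0,"tz":-0.7,"spin":0,"claw":0},{"tx":0,"ty":0,"tz":0,"spin":0,"claw":0},{"tx":0,"ty":0,"tz":0,"spin":0,"claw":0}]'; python3 - <<'E'
from h import *
i=cams.camera_info('wrist'); im=save('wrist','w5.png')
for z in (.0645,.0895,.097,.1245): print(z,(proj('wrist',(.5025,.2655,z),i)-[180,130])*3)
c=im[130:330,140:380,::-1]; cv2.imwrite('pics/w5c.png',cv2.resize(im[130:330,180:380,::-1],None,fx=3,fy=3,interpolation=cv2.INTER_CUBIC))
E
```

```text
time_s: 21.05
tool_pos: [0.5025, 0.2654, 0.1166]
tool_rot: [179.9, 0.0, 159.9]
force: [-2.8, -3.1, 6.3]
grip_width: 0.0382
grasp_force: 49.9
time_s: 21.68
tool_pos: [0.502, 0.2657, 0.1155]
tool_rot: [180.0, -0.0, 159.9]
force: [0.3, 0.6, -0.2]
grip_width: 0.0665
grasp_force: 0.0
time_s: 22.42
tool_pos: [0.5017, 0.2655, 0.2349]
tool_rot: [-180.0, -0.0, 159.9]
force: [0.2, -0.3, 0.0]
grip_width: 0.0867
grasp_force: 0.0
0.0645 [290.05242483 207.54882952]
0.0895 [290.01787845 228.23121968]
0.097 [290.00640318 235.08805427]
0.1245 [289.9590163  263.33383089]
```

View pics/w5c.png

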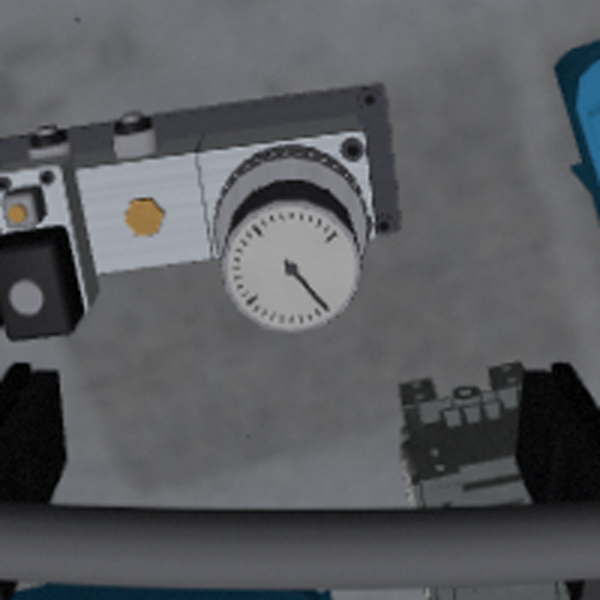

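The dial is at crop (291,266), against (290,263) predicted for a fully home gauge. The collar ring is centred near y 226, against 228 for the collar down. The gauge is upright and nothing else has moved in this view, so I'm handing in.

```bash
python3 -c "
from cell import env
print(env.sign_off())"
```

```text
the job is handed in; nothing more can be done
None
```

The gauge is off the parking plate and snapped onto the test nipple: fully home, collar down, and it held a 17 N test pull by the case; I handed the job in at about 22.5 s with the gripper clear.

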